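# Refit the bar handle on the parts drum and dial its lid open over the loupe

### The arm

A 6-joint arm with a two-finger parallel gripper is mounted at the origin on a cart in front of the work surface, level with it; the furniture and walls round the work are solid. World frame = base frame: x ahead of the robot, y to its left, z up, the work surface at z = 0. Lengths are in mm, angles in rad, forces in N, time in s.
With the tool pointing down it reaches from about 350 to 975 mm from the base axis. Payload 7.1 kg.
Tool frame: the origin (TCP) lies between the finger pads; the fingertips stand 17 mm ahead of it and the grasp point (between the pads) lies 2 mm behind it; z points along the fingers, y is the line along which they close (so a half turn about z gives the same grasp; the last joint's range is limited). The gripper opens to 88 mm and grips with 3 to 60 N. Pads are 20 mm wide; open, the fingers measure 115 mm over their backs; the gripper's body (75 mm by 178 mm) begins 61 mm behind the grasp point.
Start: joints at [-1.26, 0.423, 1.63, -0, 1.089, -0.019], TCP at [202.426, -591.294, 211.875] pointing down, gripper open.
Joint ranges: [-3, 3], [-0.9, 2.11], [0.09, 2.58], [-1.31, 4.45], [0.11, 2.69], [-2.54, 2.54]. Speed limits (rad/s): [2.39, 2.39, 3.01, 3.14, 3.14, 3.14].

### API

Orientations are given as a rotation vector (axis times angle).
In Python, from workcell import ctrl gives the robot as it stands.
- The arm moves only by the shell command python3 jog.py 'ROWS' [OPENING]. ROWS is a JSON object with one list for each field, all of the same length, 1 to 5, a row being the entries at one place: x, y, z (the shift in mm), drx, dry, drz (a rotation vector in rad); each row shifts and turns the commanded pose from where the row before left it, along the tool's axes as they then stand; what a row does not reach is not made up. A row lasts 1/12 s, in which the tool goes at most 41.7 mm and 0.125 rad, less where a joint would pass 70% of its speed; a pose out of reach is approached as far as the arm can. OPENING is the finger opening in mm, set as the command begins (- or left out keeps the last). The fingers move at their own pace and stop on an object; the grip force is fixed at half the most. Time passes only in rows, so rows that do not move let the fingers close. It prints the time, the measured TCP pose, the force, the opening and the grip force at its end. Input that does not fit is refused with a message, and nothing moves.
- ctrl.get_obs(): the state, without advancing time (a new reading comes with each control period).
- ctrl.get_image(name): name is "scene" or "top"; returns a dict with "img" (384x512x3 uint8, red, green, blue), "fx", "fy", "cx", "cy" (pixels), "R" (3x3) and "t" (3): a world point X has camera coordinates R X + t. Camera axes: x right, y down, z forward; pixel columns grow to the right and rows downward; lengths in mm; the calibration is good to about 2 mm. A picture is of the moment at which its call begins. There is no depth.
- ctrl.close_job(): hands the job in; it is judged then, once.
The state is a dict: "t": time; "qpos": joint angles; "qvel": joint speeds; "joint_torque": joint torques, N m; "ee_pos": TCP position; "orientation": TCP orientation; "ft_force": force on the tool from outside, world axes, zero at the start; "moment": the same for the moment, N m; "width": finger opening in mm; "grasp_force": force on a finger pad.
Only numpy, scipy, OpenCV 4.12 (cv2) and the standard library are available. Lean on these libraries where they do the work, as an engineer would, in place of code of your own. Each camera call takes 0.05 s, during which the arm holds its last target. There are 200 camera calls.

### The job

The parts drum with the clear dial lid has lost its handle, which stands loose on the bench to its left. Push the handle fully home on the drum's square spindle, then use it to turn the lid until the lid's opening stands squarely over the compartment with the eye loupe, and let go, leaving the handle fitted. Keep the gripper itself off the lid and do not disturb the screw dish, the nippers or the screwdriver.

Things in the scene. Friction and masses are not known exactly. Their poses are not given: they have to be found in the camera images.
- handle: The loose bar handle, 120 x 40 x 68 mm, about 0.2 kg, at first upright on its hub on the left bench. Origin: centre of the hub's underside, the mouth of its bore; z up. Steel hub 40 mm across, z 0 to 38 mm, with a square bore 18 mm wide and 32 mm deep from below, its sides along the handle's x and y. Hub and grip bar are one piece.
- grip (a point): A point of the handle, on its axis 60 mm above its underside, inside the black grip bar. The bar lies on top of the hub along the handle's x: 120 mm long, 18 mm wide, z 38 to 68 mm; pinch it across its 18 mm. Axes as handle.
- stand: The fixed sheet-metal stand on the right bench, foot plate 176 x 160 mm, origin at the middle of its foot, x to its rear, z up. It carries a drum 222 mm across, whose axis leans 30 degrees from vertical towards the stand's front (-x). A tall post and wall stand between the benches at y 0.05 to 0.09, from x 0.56 back: bring the handle across in front of them.
- seat (a point): Middle of the round steel face on which the hub rests when fully home. z points outwards along the drum's axis, x up the slope to the rear; does not turn with the lid. The square spindle rises from here along z: 16 mm wide, 30 mm long, top edges chamfered 2.5 mm. The spindle's angle is not told: it can only be seen or felt.
- lid: Round clear dial lid, 222 mm across, turns about the drum's axis; stays where left (friction about 0.22 N m). Origin on the axis, 10 mm below the seat; z outwards, x to the middle of its opening. The spindle drives it with free play: it turns (friction 0.05 N m) up to 0.6 rad either way from square with the lid's x and y before it takes the lid along.
- opening (a point): A point that turns with the lid: below the middle of the lid's one sector-shaped opening (66 degrees wide, 34 to 102 mm from the axis), 68 mm from the axis, at the height of the compartments' floor. Axes as lid. At first the opening points up the slope; the loupe is 0.9 to 2.6 rad anticlockwise from it, seen from outside.
- loupe: Black eye loupe, a cone 47 mm across and 36 mm high, fixed in one of the drum's five compartments (72 degrees each), 68 mm from the axis; seen through the clear lid. Origin: centre of its underside, on the compartment's floor. The drum does not turn but stands at another angle each time; its other compartments hold a jar, two reels and a tape roll.
- screw_dish: Shallow round steel dish with screws, 90 mm across, loose on the bench; leave alone. Origin: centre of its underside.
- nippers: Small nippers, 48 x 124 x 10 mm, loose on the mat; leave alone. Origin: centre of the underside.
- driver_red: Small screwdriver, 135 mm long, loose on the mat; leave alone. Origin: centre of the underside.

How it is judged (in metres and radians):
On the way, in this order (a step that is already met when the one before it is completed fails the run):
1. the handle is fully home on the square spindle (distance between handle and seat below 0.005 m and angle between the z axis of handle and the z axis of seat, either way round below 0.1 rad), for 0.2 s.
2. the lid's opening stands over the loupe, the handle still home (distance between opening and loupe below 0.009 m and distance between handle and seat below 0.006 m), for 0.2 s.
At the end, for the whole second after the job is handed in: The handle is left home on the spindle (its underside within 5 mm of the seat, its axis within 0.1 rad of the drum's), the point under the lid's opening is within 9 mm of the loupe's centre, and handle and lid are at rest (all of step 1 and distance between opening and loupe below 0.009 m and linear speed of handle below 0.02 m/s and angular speed of lid below 0.05 rad/s); the robot touches nothing.
It fails at once if the gripper pressed on the lid itself (over 3 N) instead of the handle (contact force between any of the arm, the fingers and lid above 3 N).
It fails at once if the screw dish, the nippers or the screwdriver was moved by more than 25 mm (distance of any of screw_dish, nippers, driver_red from where it was at the start of the episode above 0.025 m).
It also fails if it takes over 72 s, if anything falls off the work surface, if the arm or the gripper's body presses on something with over 40 N, if the wrist force passes 120 N, or if a joint passes its speed limit or range.

## Working session

There is one attempt and no reset: what is moved stays moved. The work goes in short steps, Python scripts to look and compute and a shell command to move; the robot and the scene stay as the last step left them, time stands still between calls to the robot, and variables do not carry over. Pictures are saved under pics/ and viewed, at most 10 in all, crops included, and the job is handed in when it is done.

```bash
ls; mkdir -p pics
cat > h.py <<'E'
import numpy as np, cv2
from scipy.spatial.transform import Rotation as Ro
from workcell import ctrl
def snap(name,fn):
    d=ctrl.get_image(name); cv2.imwrite('pics/'+fn+'.png',cv2.cvtColor(d['img'],cv2.COLOR_RGB2BGR))
    np.savez('pics/'+fn+'.npz',**{k:np.array(v) for k,v in d.items()}); return d
def load(fn): return dict(np.load('pics/'+fn+'.npz'))
def ray(d,u,v):
    R=np.array(d['R']);t=np.array(d['t'])
    r=R.T@np.array([(u-d['cx'])/d['fx'],(v-d['cy'])/d['fy'],1.]); return -R.T@t,r/np.linalg.norm(r)
def onplane(d,u,v,p,n):
    c,r=ray(d,u,v); return c+r*(np.dot(np.array(p)-c,n)/np.dot(r,n))
def onz(d,u,v,z): return onplane(d,u,v,[0,0,z],[0,0,1.])
def tri(d1,p1,d2,p2):
    c1,r1=ray(d1,*p1);c2,r2=ray(d2,*p2)
    s=np.linalg.lstsq(np.c_[r1,-r2],c2-c1,rcond=None)[0]
    a=c1+s[0]*r1;b=c2+s[1]*r2; return (a+b)/2,np.linalg.norm(a-b)
def proj(d,X):
    x=np.array(d['R'])@np.array(X)+np.array(d['t']); return np.array([d['fx']*x[0]/x[2]+d['cx'],d['fy']*x[1]/x[2]+d['cy']])
def st():
    o=ctrl.get_obs(); return o, np.array(o['ee_pos']), Ro.from_rotvec(o['orientation'])
def to(p,R=None):
    o,e,T=st(); print('tool d',np.round(T.inv().apply(np.array(p)-e),1), 'rot',None if R is None else np.round((T.inv()*R).as_rotvec(),3))
E
python3 - <<'E'
from h import *
for n in('scene','top'):
    d=snap(n,n+'0'); print(n,d['fx'],d['cx'],d['cy'],np.round(ray(d,d['cx'],d['cy']),3).tolist(),np.round(d['R'],3).tolist())
a=[cv2.imread(f'pics/{n}0.png') for n in('scene','top')]
for n,i in zip(('scene','top'),a): cv2.imwrite(f'pics/{n}0b.png',cv2.resize(i,(800,600),interpolation=cv2.INTER_CUBIC))
E
```

```text
jog.py
pics
workcell.py
scene 437.30446106193176 259.68343046595726 190.0462869004968 [[49.236, 1084.626, 576.882], [0.445, -0.803, -0.396]] [[-0.877, -0.48, -0.012], [-0.181, 0.352, -0.918], [0.445, -0.803, -0.396]]
top 472.0842749753401 256.46125197539317 190.5709531732748 [[470.504, 146.936, 1463.943], [0.089, -0.008, -0.996]] [[0.028, -1.0, 0.011], [-0.996, -0.029, -0.089], [0.089, -0.008, -0.996]]
```

View pics/scene0b.png

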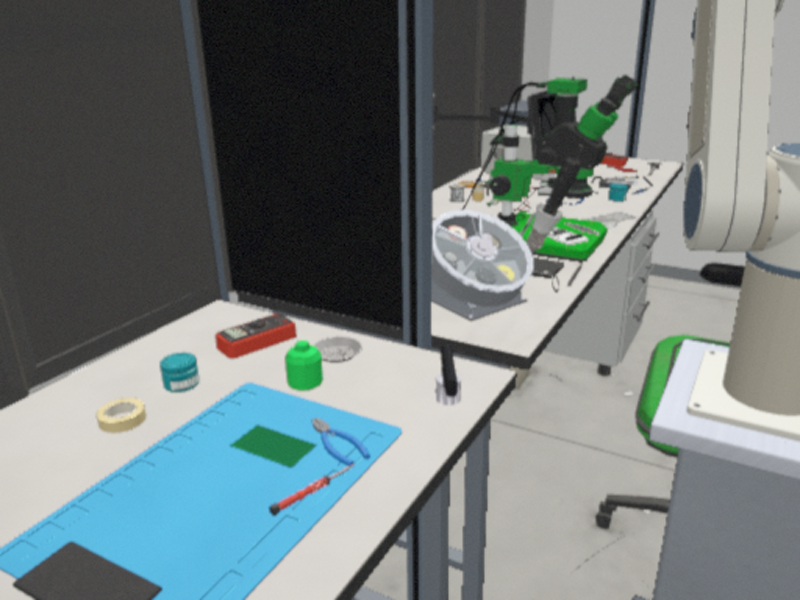

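View pics/top0b.png

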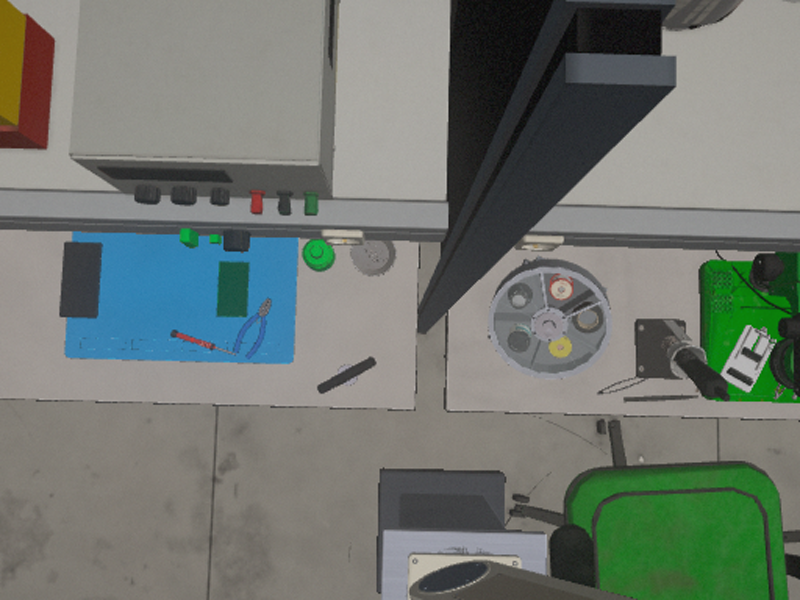

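Scene (800 px scale): handle at (447,375), drum at (480,250). Top: the handle's bar runs (320,388) to (374,361), with the drum at (549,322) and the dish, nippers and driver clear of the handle. Next I'll enlarge the drum and measure the handle.

Run:
```python
from h import *
s=load('scene0');t=load('top0')
def bgr(d):return cv2.cvtColor(d['img'],cv2.COLOR_RGB2BGR)
def crop(d,x,y,w,h,k):return cv2.resize(bgr(d)[y:y+h,x:x+w],None,fx=k,fy=k,interpolation=cv2.INTER_CUBIC)
A=crop(t,306,160,90,90,4.4);B=crop(s,270,125,80,90,4.4)
H=max(A.shape[0],B.shape[0]);im=np.zeros((H,A.shape[1]+B.shape[1],3),np.uint8);im[:A.shape[0],:A.shape[1]]=A;im[:B.shape[0],A.shape[1]:]=B
cv2.imwrite('pics/drum.png',im);print(im.shape)
def bar(d,x0,y0,x1,y1,th):
    g=d['img'].max(2).astype(int);m=np.zeros(g.shape,np.uint8);m[y0:y1,x0:x1]=(g[y0:y1,x0:x1]<th)*255
    n,l,sts,c=cv2.connectedComponentsWithStats(m);i=1+np.argmax(sts[1:,4]);pts=np.argwhere(l==i)[:,::-1].astype(np.float32)
    return pts,cv2.minAreaRect(pts)
pt,rt=bar(t,195,220,250,258,75);ps,rs=bar(s,270,215,305,258,75)
print(len(pt),rt,len(ps),rs)
bt=cv2.boxPoints(rt)
X=np.array([onz(t,*p,68) for p in bt]);print(np.round(X,1))
print(np.round(onz(t,*rt[0],68),1), cv2.boxPoints(rs))
```

```text
(396, 748, 3)
233 ((221.40444946289062, 239.8248291015625), (5.98565149307251, 40.30339050292969), 61.3895378112793) 404 ((290.0, 234.0), (36.0, 28.0), 90.0)
[[425.6 289.9  68. ]
 [484.9 188.   68. ]
 [469.7 179.1  68. ]
 [410.5 281.   68. ]]
[447.6 234.6  68. ] [[276. 216.]
 [304. 216.]
 [304. 252.]
 [276. 252.]]
```

View pics/drum.png

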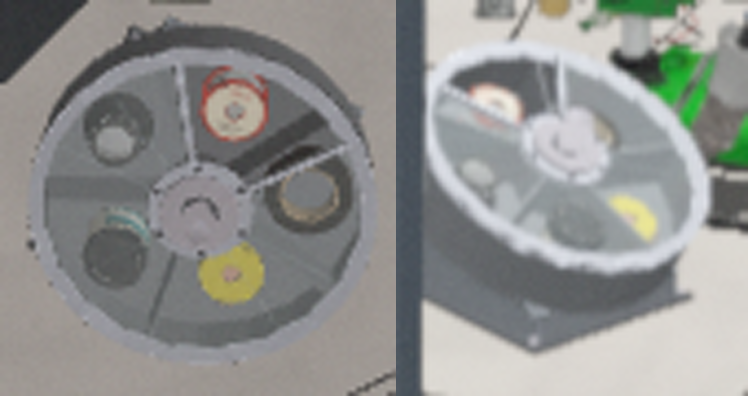

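The drum crop shows that the opening's bright edges point up-right in the top view. The red reel is at (235,103), the tape roll at (310,195), the yellow reel at (232,270), and the jar with its teal label at (115,250). The black cone with a lens, which is the loupe, is at (118,130). I'll enlarge both views for accurate rim, hub and spindle pixels.

Run:
```python
from h import *
def crop(fn,x,y,w,h,k,o):
    d=load(fn);i=cv2.cvtColor(d['img'],cv2.COLOR_RGB2BGR)[y:y+h,x:x+w]
    i=cv2.resize(i,None,fx=k,fy=k,interpolation=cv2.INTER_CUBIC)
    l=cv2.cvtColor(i,cv2.COLOR_BGR2LAB);l[...,0]=cv2.createCLAHE(2,(3,3)).apply(l[...,0]);i=cv2.cvtColor(l,cv2.COLOR_LAB2BGR)
    for q in range(0,w,10): cv2.putText(i,str(x+q),(q*k,10),0,.35,(0,0,255),1);i[::6,q*k]=(0,0,255)
    for q in range(0,h,10): cv2.putText(i,str(y+q),(0,q*k+4),0,.35,(0,0,255),1);i[q*k,::6]=(0,0,255)
    cv2.imwrite('pics/'+o+'.png',i)
crop('top0',310,164,85,80,7,'d1');crop('scene0',272,130,80,80,7,'d2')
```

```text
(no output)
```

View pics/d1.png

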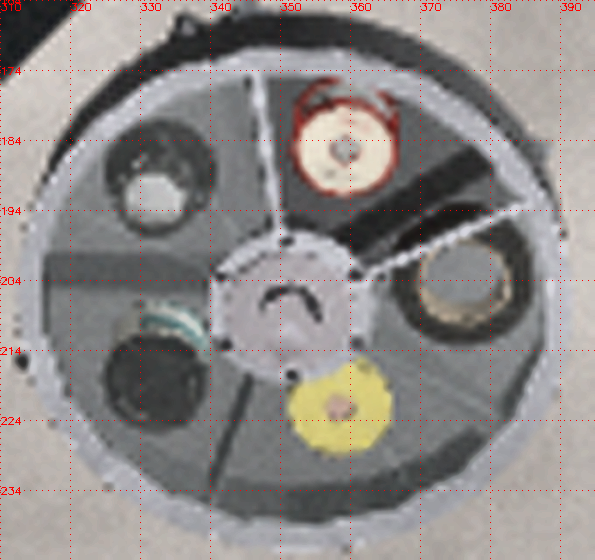

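View pics/d2.png

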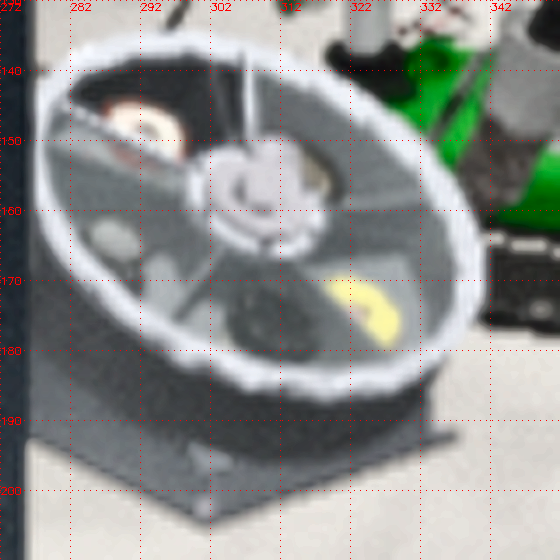

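The enlarged views show the lid rim, six hub bolts centred near (351,208) in the top image, and the spindle's dark rear faces as a chevron. Its corners are near (310+262/7, 208), (351,204.5) and (355.7,209.5). The foot plate's corner is at (301,204.5) in the scene image. I'll fit the rim circle from rays.

```bash
cat > fit.py <<'E'
from h import *
from scipy.optimize import least_squares
s=load('scene0');t=load('top0')
T=np.array([(30,235),(110,108),(165,72),(230,52),(290,47),(350,57),(430,95),(495,150),(540,205),(560,250),(565,300),(555,370),(525,440),(470,505),(400,540),(330,552),(255,545),(170,515),(100,460),(50,400),(22,330),(20,280)])/7.+[310,164]
S=np.array([(38,180),(40,110),(60,65),(110,38),(180,30),(250,40),(330,75),(400,125),(450,185),(480,240),(487,300),(465,345),(420,375),(360,392),(290,395),(220,378),(150,340),(90,290),(50,230)])/7.+[272,130]
def nrm(y,th=np.pi/6): return np.array([-np.sin(th)*np.cos(y),-np.sin(th)*np.sin(y),np.cos(th)])
def res(p,P,free=False):
    n=nrm(p[3],p[4] if free else np.pi/6); return np.concatenate([[np.linalg.norm(onplane(d,*q,p[:3],n)-p[:3])-111 for q in Q] for d,Q in P])
if __name__=='__main__':
    for P,f in(([(t,T),(s,S)],0),([(t,T),(s,S)],1),([(t,T)],0),([(s,S)],0)):
        r=least_squares(lambda p:res(p,P,f),[500,-180,200,-.2,.5],loss='soft_l1',f_scale=2);print(np.round(r.x,3),np.round(np.sqrt(np.mean(r.fun**2)),2), np.round(r.fun).astype(int) if len(P)>1 else '')
    c=[onz(s,272+a/7,130+b/7,0) for a,b in((203,523),(460,437),(30,440))];print(np.round(c,1))
    a,b=c[1]-c[0],c[2]-c[0];print(np.degrees(np.arctan2(a[1],a[0])),np.degrees(np.arctan2(b[1],b[0])),np.linalg.norm(a),np.linalg.norm(b))
    # hub plate centre from bolts (top)
    print(np.round(tri(t,(310+290/7,164+308/7),s,(272+258/7,130+200/7)),1) if 0 else '')
E
python3 fit.py
```

```text
[ 5.08503e+02 -1.62486e+02  1.88476e+02 -1.21800e+00  5.00000e-01] 49.95 [ 50  50  47  40  33  25  10  -4 -14 -23 -33 -48 -60 -64 -59 -47 -30  -8
  12  30  43  48  51  37  25   3 -28 -59 -88 -63 -23  10  41  61  73  81
  86  85  78  71  61]
[ 501.576 -170.653  197.457  -35.532   -4.002] 51.56 [ 69  60  55  49  44  37  25  11   0 -10 -24 -46 -68 -75 -57 -33  -8  22
  44  61  70  71  65  51  38  14 -17 -48 -74 -63 -32  -4  23  41  53  62
  70  74  75  76  72]
[ 5.51152e+02 -1.39939e+02  9.64930e+01 -2.57930e+01  5.00000e-01] 1.2 
[ 498.56  -183.354  215.714  -20.252    0.5  ] 82.12 
[[ 530.1  -44.4    0. ]
 [ 461.6 -185.8    0. ]
 [ 638.9  -90.9    0. ]]
-115.86216593029377 -23.179544050768865 157.21159348551518 118.28459035122873
```

Run:
```python
from fit import *
for P,f in(([(t,T),(s,S)],0),([(t,T),(s,S)],1),([(t,T)],0),([(s,S)],0)):
    r=least_squares(lambda p:res(p,P,f)[:],[550,-150,150,-.45,.52]);print(np.round(r.x,3),np.round(np.sqrt(np.mean(r.fun**2)),2), np.round(r.fun).astype(int) if len(P)>1 else '')
    if len(P)>1:
        c=r.x[:3];n=nrm(r.x[3],r.x[4] if f else np.pi/6)
        for h in(0,10,30):
            print(h,np.round((proj(t,c+h*n)-[310,164])*7),np.round((proj(s,c+h*n)-[272,130])*7),np.round(c+h*n,1))
```

```text
[ 5.48492e+02 -1.37036e+02  1.16072e+02 -4.72000e-01  5.20000e-01] 2.58 [-1  1  3  3  2  1 -2 -4 -2 -1 -3 -3 -2  1  1  0 -2 -3 -5 -3  0  0 -7 -4
  2  3  3  3  0 -2 -3  0  3  2  0  0  3  3  1 -1 -4]
0 [290. 310.] [255. 205.] [ 548.5 -137.   116.1]
10 [288. 320.] [263. 190.] [ 544.  -134.8  124.7]
30 [286. 339.] [279. 159.] [ 535.1 -130.2  142.1]
[ 5.48304e+02 -1.37107e+02  1.15926e+02 -4.56000e-01  5.49000e-01] 2.32 [-1  2  4  4  4  2 -1 -3 -2 -1 -3 -3 -2  2  2  1 -1 -2 -4 -2  0  0 -6 -4
  1  1  0  1 -1 -1 -1  2  3  2 -1 -2  0  1  0  0 -3]
0 [290. 310.] [256. 206.] [ 548.3 -137.1  115.9]
10 [288. 321.] [264. 191.] [ 543.6 -134.8  124.5]
30 [286. 342.] [281. 161.] [ 534.2 -130.2  141.5]
[ 5.51142e+02 -1.39999e+02  9.61090e+01 -6.62000e-01  5.20000e-01] 1.2 
[ 5.43071e+02 -1.27303e+02  1.19743e+02 -4.42000e-01  5.20000e-01] 2.51
```

```bash
cat > geo.py <<'E'
from fit import *
yaw=-.45;n=nrm(yaw);c=np.array([548.4,-137,116.]);ex=np.array([np.cos(np.pi/6)*np.cos(yaw),np.cos(np.pi/6)*np.sin(yaw),.5]);ey=np.cross(n,ex)
seat=c+10*n
def pol(X):
    v=X-c;return np.round([v@n,np.hypot(v@ex,v@ey),np.degrees(np.arctan2(v@ey,v@ex))],1)
def on(d,u,v,h): return pol(onplane(d,u,v,c+h*n,n))
zt=lambda a,b:(310+a/7,164+b/7)
zs=lambda a,b:(272+a/7,130+b/7)
E
python3 - <<'E'
from geo import *
for p in((283,235),(255,75),(360,275),(525,200)):print('edge t',on(t,*zt(*p),0))
for p in((245,140),(248,55),(190,170),(65,98)):print('edge s',on(s,*zs(*p),0))
X,e=tri(t,zt(153,200),s,zs(115,238));print('lens',pol(X),e)
for h in(-20,-30,-40,-50,-60):print(h,'base t',on(t,*zt(160,168),h),'lens t',on(t,*zt(153,200),h+36),'lens s',on(s,*zs(115,238),h+36))
for h in (10,20,30,40):print('sp',h,[on(t,*zt(*p),h)[1:].tolist() for p in((287,285),(262,310),(322,320))])
for nm,a,b in(('yel',(340,408),(362,312)),('red',(345,148),(145,130))):X,e=tri(t,zt(*a),s,zs(*b));print(nm,pol(X),e)
print(seat,n)
E
```

```text
edge t [-0.  33.3 33.1]
edge t [ -0.  102.8  36.2]
edge t [ -0.   32.4 -31.3]
edge t [  0.  104.5 -32.8]
edge s [ -0.   42.8 -29.8]
edge s [  0.  103.5 -34.5]
edge s [-0.  33.7 32.8]
edge s [ 0.  99.6 31.5]
lens [-11.8  70.1  81.1] 0.33649205012882066
-20 base t [-20.   75.7  73.3] lens t [16.  75.9 73.3] lens s [16.  94.5 95.2]
-30 base t [-30.   73.6  75.8] lens t [ 6.  73.7 75.9] lens s [ 6.  85.1 91.1]
-40 base t [-40.   71.6  78.5] lens t [-4.  71.7 78.7] lens s [-4.  76.2 85.9]
-50 base t [-50.   69.8  81.4] lens t [-14.   69.8  81.6] lens s [-14.   68.2  79.5]
-60 base t [-60.   68.2  84.4] lens t [-24.   68.2  84.7] lens s [-24.   61.1  71.5]
sp 10 [[15.5, 30.9], [11.4, 97.2], [13.3, -59.9]]
sp 20 [[19.7, 29.3], [13.2, 78.6], [14.4, -42.1]]
sp 30 [[24.0, 28.3], [16.1, 65.5], [16.6, -28.0]]
sp 40 [[28.2, 27.5], [19.5, 56.7], [19.6, -17.7]]
yel [ -39.    66.5 -133.7] 3.0822976823068173
red [-14.2  68.6  10.1] 1.6666275153510623
[ 543.89776449 -134.82517233  124.66025404] [-0.45022355  0.21748277  0.8660254 ]
```

The fit is consistent. The loupe sits about 82° anticlockwise of the opening, with neighbouring items at 72° spacing as a check. The spindle is roughly -20° from square. Next I'll check the handle's height and work out the grasp.

Run:
```python
from geo import *
o,e,Tl=st();print(np.round(Tl.as_matrix(),3).tolist(),o['qpos'])
g=s['img'].max(2)
for z in(0,40,68):
    print(z,proj(s,[447.6,234.6,z]).round(1),[proj(s,[447.6+a*60*.503,234.6-a*60*.864,z]).round(1).tolist() for a in(-1,1)])
print(g[214:262:2,276:304:1])
for b in(30,-150):
    Y=np.array([np.cos(np.radians(b)),np.sin(np.radians(b)),0]);Z=np.array([0,0,-1.]);R=Ro.from_matrix(np.c_[np.cross(Y,Z),Y,Z])
    to([447.6,234.6,200],R)
```

```text
[[0.946, 0.324, -0.0], [0.324, -0.946, 0.001], [0.0, -0.001, -1.0]] [-1.26000995e+00  4.23732371e-01  1.63059176e+00 -1.56398203e-06
  1.08863146e+00 -1.90069855e-02]
0 [286.1 253.7] [[288.2, 267.1], [284.3, 241.6]]
40 [286.3 239.7] [[288.4, 252.5], [284.4, 228.0]]
68 [286.5 229.6] [[288.6, 242.1], [284.5, 218.3]]
[[141 180 194 197 202 210 219 218 218 219 220 219 219 220 220 219 220 220
  220 219 218 218 217 216 217 214 215 216]
 [ 62  49  55  64  73  84 103 114 145 170 186 190 196 204 211 218 216 216
  216 216 217 216 215 213 214 214 215 216]
 [ 62  54  49  53  48  54  51  53  50  55  51  54  60  73  82 102 112 148
  172 186 186 195 200 212 216 214 215 215]
 [ 65  49  50  49  51  50  52  46  50  50  57  53  52  51  51  54  49  50
   51  55  52  64  74  89 103 131 152 173]
 [ 80  70  63  63  59  51  42  39  47  51  56  55  50  51  53  51  49  55
   51  52  49  49  49  51  50  50  51  51]
 [135 127 118 112 103  87  49  35  49  46  53  57  50  43  48  48  52  56
   53  52  53  52  49  50  50  50  51  51]
 [217 215 216 210 197 165  96  45  46  49  49  59  55  62  82  83  83  77
   69  6
[... 1462 characters left out ...]
66 185 169 155 111  66  48  41  39  42  72 142 174
  172 211 221 221 221 221 221 221 220 220]
 [220 220 214 169 153 174 195 174 161 159 169 165 153 137 136 173 173 175
  171 210 219 221 220 221 221 220 221 221]
 [221 221 217 185 161 181 205 186 167 162 184 199 183 165 159 191 187 175
  187 213 219 220 221 220 221 221 220 221]
 [221 221 220 219 214 212 215 197 179 168 188 208 191 172 177 204 208 212
  218 221 221 221 220 221 221 221 221 220]
 [222 221 222 221 221 220 222 220 220 220 220 220 220 220 220 220 222 221
  221 221 222 220 222 221 222 221 222 220]]
tool d [ 499.4 -701.5   12.2] rot [-1.000e-03 -1.000e-03 -1.765e+00]
tool d [ 499.4 -701.5   12.2] rot [-1.000e-03  1.000e-03  1.377e+00]
```

Near-end top edge seen at row 244 against 242 predicted at z = 68, so the height agrees. I'll rotate and travel to a point above the handle.

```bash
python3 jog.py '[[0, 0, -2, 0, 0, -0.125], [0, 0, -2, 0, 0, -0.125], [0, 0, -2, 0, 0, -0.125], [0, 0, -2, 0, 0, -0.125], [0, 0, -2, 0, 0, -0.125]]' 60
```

```text
refused: ROWS must be an object with one list for each field. Nothing was moved.
```

Refused on format, not on reach. It needs an object with one list for each field.

```bash
python3 jog.py '{"x": [0, 0, 0, 0, 0], "y": [0, 0, 0, 0, 0], "z": [-2, -2, -2, -2, -2], "drx": [0, 0, 0, 0, 0], "dry": [0, 0, 0, 0, 0], "drz": [-0.125, -0.125, -0.125, -0.125, -0.125]}' 60
python3 jog.py '{"x": [0, 0, 0, 0, 0], "y": [0, 0, 0, 0, 0], "z": [-2, -2, -2, -2, -2], "drx": [0, 0, 0, 0, 0], "dry": [0, 0, 0, 0, 0], "drz": [-0.125, -0.125, -0.125, -0.125, -0.125]}'
python3 jog.py '{"x": [0, 0, 0, 0, 0], "y": [0, 0, 0, 0, 0], "z": [-2, -2, -2, -2, 0], "drx": [0, 0, 0, 0, 0], "dry": [0, 0, 0, 0, 0], "drz": [-0.125, -0.125, -0.125, -0.125, -0.015]}'
python3 jog.py '{"x": [20, 20, 20, 20, 20], "y": [34, 34, 34, 34, 34], "z": [0, 0, 0, 0, 0], "drx": [0, 0, 0, 0, 0], "dry": [0, 0, 0, 0, 0], "drz": [0, 0, 0, 0, 0]}'
python3 jog.py '{"x": [20, 20, 20, 20, 20], "y": [34, 34, 34, 34, 34], "z": [0, 0, 0, 0, 0], "drx": [0, 0, 0, 0, 0], "dry": [0, 0, 0, 0, 0], "drz": [0, 0, 0, 0, 0]}'
python3 - <<'E'
from h import *
R=Ro.from_euler('z',30,degrees=True)*Ro.from_matrix(np.array([[0,1,0],[1,0,0],[0,0,-1.]]).T)
print(R.as_matrix()[:,1]);to([447.6,234.6,160],R);print(np.round(st()[0]['qpos'],3))
E
```

```text
t: 0.52
ee_pos: [202.3, -590.9, 221.5]
orientation: [-2.785, -1.452, -0.0]
ft_force: [-0.3, 0.1, -0.3]
width: 60.6
grasp_force: 0.0
t: 0.93
ee_pos: [202.3, -590.9, 231.5]
orientation: [-2.204, -2.238, -0.001]
ft_force: [-0.3, -0.4, 0.4]
width: 60.1
grasp_force: 0.0
t: 1.35
ee_pos: [202.4, -591.2, 239.8]
orientation: [-1.564, -2.725, -0.0]
ft_force: [-0.8, 0.8, -0.2]
width: 60.2
grasp_force: 0.0
t: 1.77
ee_pos: [299.9, -417.9, 239.5]
orientation: [-1.576, -2.717, -0.0]
ft_force: [0.9, -0.5, 0.1]
width: 60.3
grasp_force: 0.0
t: 2.18
ee_pos: [397.1, -246.2, 239.8]
orientation: [-1.576, -2.718, -0.0]
ft_force: [0.2, -1.1, -0.0]
width: 60.0
grasp_force: 0.0
[0.8660254 0.5       0.       ]
tool d [392.1 282.7  79.8] rot [ 0.    -0.    -0.004]
[-0.58   0.152  1.94   0.     1.049 -1.1  ]
```

```bash
python3 jog.py '{"x": [32.7, 32.7, 32.7, 32.7, 32.7], "y": [23.5, 23.5, 23.5, 23.5, 23.5], "z": [5, 5, 5, 5, 5], "drx": [0, 0, 0, 0, 0], "dry": [0, 0, 0, 0, 0], "drz": [0, 0, 0, 0, 0]}'
python3 jog.py '{"x": [32.7, 32.7, 32.7, 32.7, 32.7], "y": [23.5, 23.5, 23.5, 23.5, 23.5], "z": [5, 5, 5, 5, 5], "drx": [0, 0, 0, 0, 0], "dry": [0, 0, 0, 0, 0], "drz": [0, 0, 0, 0, 0]}'
python3 jog.py '{"x": [32.7, 32.7, 0], "y": [23.5, 23.5, 0], "z": [5, 5, 0], "drx": [0, 0, 0], "dry": [0, 0, 0], "drz": [0, 0, 0]}'
python3 - <<'E'
from h import *
R=Ro.from_euler('z',30,degrees=True)*Ro.from_matrix(np.array([[0,1,0],[1,0,0],[0,0,-1.]]).T)
to([447.6,234.6,59],R);print(np.round(st()[0]['qpos'],3))
E
```

```text
t: 2.6
ee_pos: [416.3, -45.8, 214.6]
orientation: [1.575, 2.718, 0.0]
ft_force: [1.0, -0.2, -0.6]
width: 60.0
grasp_force: 0.0
t: 3.02
ee_pos: [436.2, 154.8, 189.6]
orientation: [1.575, 2.718, -0.0]
ft_force: [0.7, -0.6, 0.4]
width: 60.1
grasp_force: 0.0
t: 3.27
ee_pos: [445.1, 238.6, 179.3]
orientation: [-1.569, -2.722, -0.003]
ft_force: [0.6, 0.6, 0.1]
width: 60.4
grasp_force: 0.0
tool d [-4.800e+00 -1.000e-01  1.203e+02] rot [ 0.002 -0.001  0.001]
[ 0.468  0.292  1.92   0.002  0.928 -0.058]
```

```bash
python3 jog.py '{"x": [-2, 0, 0, 0, 0], "y": [0, 0, 0, 0, 0], "z": [30, 30, 30, 20, 8], "drx": [0, 0, 0, 0, 0], "dry": [0, 0, 0, 0, 0], "drz": [0, 0, 0, 0, 0]}'
python3 - <<'E'
from h import *
R=Ro.from_euler('z',30,degrees=True)*Ro.from_matrix(np.array([[0,1,0],[1,0,0],[0,0,-1.]]).T)
to([447.6,234.6,59],R);print(np.round(st()[0]['ft_force'],3))
E
python3 jog.py '{"x": [0, 0, 0], "y": [0, 0, 0], "z": [0, 0, 0], "drx": [0, 0, 0], "dry": [0, 0, 0], "drz": [0, 0, 0]}'
python3 jog.py '{"x": [0, 0, 0, 0, 0], "y": [0, 0, 0, 0, 0], "z": [0, 0, 0, 0, 0], "drx": [0, 0, 0, 0, 0], "dry": [0, 0, 0, 0, 0], "drz": [0, 0, 0, 0, 0]}' 0
python3 jog.py '{"x": [0, 0, 0], "y": [0, 0, 0], "z": [0, 0, 0], "drx": [0, 0, 0], "dry": [0, 0, 0], "drz": [0, 0, 0]}'
```

```text
t: 3.68
ee_pos: [443.5, 229.8, 59.1]
orientation: [-1.573, -2.716, 0.007]
ft_force: [1.3, -0.1, 0.0]
width: 60.2
grasp_force: 0.0
tool d [2.1 5.9 0. ] rot [-0.005 -0.    -0.002]
[ 1.333 -0.076  0.007]
t: 3.93
ee_pos: [446.5, 231.4, 63.1]
orientation: [1.571, 2.719, 0.003]
ft_force: [-0.0, -0.2, -1.0]
width: 60.0
grasp_force: 0.0
t: 4.35
ee_pos: [445.7, 231.2, 62.2]
orientation: [1.57, 2.721, 0.001]
ft_force: [-0.4, 0.4, -0.6]
width: 30.5
grasp_force: 0.0
t: 4.6
ee_pos: [445.5, 231.1, 61.9]
orientation: [-1.57, -2.721, 0.0]
ft_force: [0.4, 0.6, 0.4]
width: 10.3
grasp_force: 0.0
```

A width of 10 mm is below the bar's 18 mm, so I'll look.

Run:
```python
from h import *
a=snap('top','top1')['img'][170:270,165:285];b=snap('scene','scene1')['img'][150:270,215:345]
f=lambda i,k:cv2.resize(cv2.cvtColor(i,cv2.COLOR_RGB2BGR),None,fx=k,fy=k,interpolation=cv2.INTER_CUBIC)
A,B=f(a,3.3),f(b,3);H=max(len(A),len(B));im=np.zeros((H,A.shape[1]+B.shape[1],3),np.uint8);im[:len(A),:A.shape[1]]=A;im[:len(B),A.shape[1]:]=B
cv2.imwrite('pics/g1.png',im);print(im.shape,st()[0]['width'])
```

```text
(360, 786, 3) 2.216338947247663
```

View pics/g1.png

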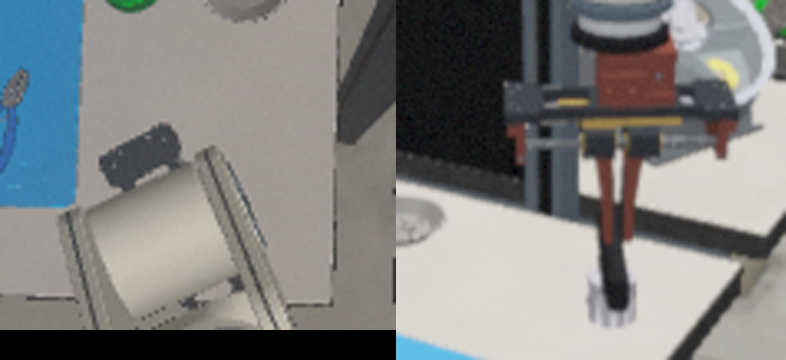

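Run:
```python
from geo import *
o,e,T_=st();print(e,o['width'],o['grasp_force'],o['ft_force'])
tip=e+T_.apply([0,0,17]);print('tip',tip,proj(load('scene1'),tip),'tcp',proj(load('scene1'),e))
d=load('scene1')
for z in(40,45,55,70,80):print(z,onz(d,290,230.5,z).round(1))
q=d['img'][222:246,276:302];print(q.max(2)[::2]);print((q[...,0].astype(int)-q[...,2])[::2])
```

```text
[445.53370731 231.08426018  61.82567795] 2.216338947247663 0.0 [ 0.07481051  0.65312085 -0.47587035]
tip [445.53199198 231.08318056  44.82567807] [287.73883192 237.50056673] tcp [287.83225911 231.39476298]
40 [459.5 188.1  40. ]
45 [455.6 196.4  45. ]
55 [448.  213.1  55. ]
70 [436.5 238.2  70. ]
80 [428.9 254.9  80. ]
[[ 79  73  63  63  58  52  45  67  96 103 106  71  50  45  55  95 105 102
   71  52  51  51  50  52  51  50]
 [136 127 117 112 103  83  50  67 100 104 100  72  50  41  59  96 103 100
   71  55  55  47  46  50  51  50]
 [216 215 215 209 195 165  99  67  97 104  99  69  51  40  62  95 103 100
   77  61  58  55  48  51  49  49]
 [219 219 220 219 217 191 116  65  95 105  99  70  57  48  57  96 106 106
  110 107 106  99  93  87  84  78]
 [220 220 220 220 218 204 130  56  81  96  92  67  56  55  90 152 157 184
  209 205 204 192 188 186 163 136]
 [220 219 220 221 220 215 147  63  35  46  51  52  58  62 132 204 216 218
  219 219 219 219 220 219 218 218]
 [220 220 220 220 219 215 162  75  39  42  48  47  55  58 100 202 218 219
  219 219 220 219 219 219 219 220]
 [219 219 218 21
[... 1138 characters left out ...]
10   9   8
    9   9   9   9  10   9   9  10]
 [ 10  11   9  10   9  10   9   4  -3  -4  -5  -5  -2  -3   5   9   9   9
    9   9  10   8   9  10   9   9]
 [ 10  11  10  10  10  10   7   5  -1  -3  -2  -1   0  -3   2   8   9   9
    9   9   9   9   8  10  10   9]
 [  9   9  10   9   9   8   5  -1  -3  -4  -1  -4  -5  -3  -1   5   6   8
    9   9   9   9   9   9   9   9]
 [ 10   9  10   5   1  -3  -4  -4  -2  -2  -5  -3  -1  -4  -1  -3  -2   0
    5   8   9   9   9   9   9  10]
 [ 10   9   6  -2  -4  -4  -3  -3  -3   0  -1  -2  -2  -3  -3  -1  -4  -3
   -3   7   9  10   9   9   9   8]
 [ 10   9   8   2  -4  -4  -4  -4  -4  -2  -3  -3  -4  -3  -4  -4  -3  -4
   -1   7  10   9   9  10   9   9]]
```

The fingertips at rows 230–231 end above the bar's top, which is at row 229.6. The bar hasn't moved, so the tips stand about 20 mm higher than reckoned. I'll open, go lower and check by image.

```bash
python3 jog.py '{"x": [0, 0, 0, 0, 0], "y": [0, 0, 0, 0, 0], "z": [0, 0, 0, 0, 0], "drx": [0, 0, 0, 0, 0], "dry": [0, 0, 0, 0, 0], "drz": [0, 0, 0, 0, 0]}' 60
python3 jog.py '{"x": [0, 0, 0, 0], "y": [0, 0, 0, 0], "z": [0, 0, 0, 0], "drx": [0, 0, 0, 0], "dry": [0, 0, 0, 0], "drz": [0, 0, 0, 0]}'
python3 - <<'E'
from h import *
d=snap('scene','scene2');o,e,T=st();print(e,o['width'])
def red(d):
    q=d['img'].astype(int);m=((q[...,0]-q[...,2]>30)&(q[...,0]-q[...,1]>30)&(q[...,0]<150)).astype(np.uint8);m[:195]=0;m[260:]=0;m[:,:255]=0;m[:,325:]=0
    n,l,s,c=cv2.connectedComponentsWithStats(m)
    for i in range(1,n):
        if s[i,4]>10: print(s[i].tolist())
red(d);red(load('scene1'))
for a in(-1,1): 
  for k in (0,17): print(a,k,proj(d,e+T.apply([0,a*(o['width']/2+5),k])).round(1))
E
```

```text
t: 5.12
ee_pos: [445.6, 231.1, 61.9]
orientation: [-1.57, -2.721, 0.0]
ft_force: [0.3, -1.1, -0.1]
width: 32.4
grasp_force: 0.0
t: 5.45
ee_pos: [445.6, 231.1, 61.9]
orientation: [1.57, 2.721, 0.0]
ft_force: [1.0, -0.2, 0.3]
width: 58.1
grasp_force: 0.0
[445.53103569 231.09946074  61.87081941] 59.43260611824007
[255, 195, 3, 7, 21]
[322, 195, 3, 6, 17]
[271, 203, 5, 27, 89]
[302, 202, 5, 28, 101]
[255, 195, 3, 8, 22]
[322, 195, 3, 7, 17]
[283, 203, 4, 28, 92]
[291, 203, 6, 27, 97]
-1 0 [302.  231.1]
-1 17 [301.9 237.2]
1 0 [273.6 231.7]
1 17 [273.6 237.8]
```

```bash
python3 jog.py '{"x": [3.5, 0, 0, 0], "y": [2, 0, 0, 0], "z": [8, 7, 5, 0], "drx": [0, 0, 0, 0], "dry": [0, 0, 0, 0], "drz": [0, 0, 0, 0]}'
python3 - <<'E'
from h import *
d=snap('scene','scene3');o,e,T=st();print(e,o['width'],o['ft_force'])
for a in(-1,1): 
  for k in (-10,0,17): print(a,k,proj(d,e+T.apply([0,a*(o['width']/2+5),k])).round(1))
i=d['img'][190:265,255:330];cv2.imwrite('pics/g3.png',cv2.resize(cv2.cvtColor(i,cv2.COLOR_RGB2BGR),None,fx=7,fy=7,interpolation=cv2.INTER_CUBIC))
E
```

```text
t: 5.83
ee_pos: [444.6, 234.8, 40.4]
orientation: [-1.569, -2.72, 0.003]
ft_force: [-0.4, 0.6, 0.4]
width: 60.2
grasp_force: 0.0
[444.82775712 234.83970451  40.87067591] 59.884225541664755 [ 0.37899112 -0.87558526  0.29829618]
-1 -10 [301.7 235.7]
-1 0 [301.6 239.3]
-1 17 [301.4 245.3]
1 -10 [273.1 236.4]
1 0 [273.1 240. ]
1 17 [273.1 246. ]
```

View pics/g3.png

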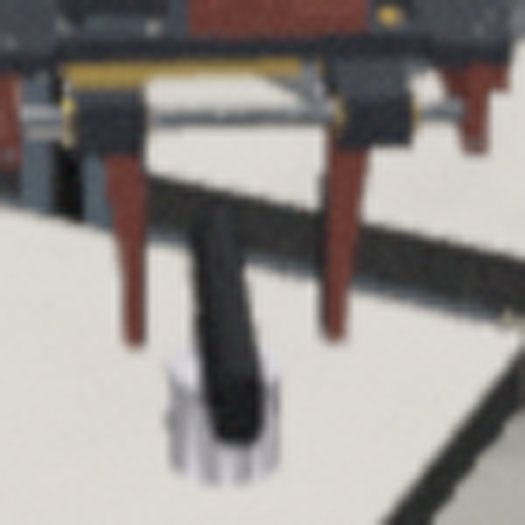

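By image the tips are level with the TCP (row 239, which is z ≈ 41 at the bar), straddling the bar just above the hub. Closing now.

```bash
python3 jog.py '{"x": [0, 0, 0, 0, 0], "y": [2, 0, 0, 0, 0], "z": [0, 0, 0, 0, 0], "drx": [0, 0, 0, 0, 0], "dry": [0, 0, 0, 0, 0], "drz": [0, 0, 0, 0, 0]}' 0
python3 jog.py '{"x": [0, 0, 0, 0, 0], "y": [0, 0, 0, 0, 0], "z": [0, 0, 0, 0, 0], "drx": [0, 0, 0, 0, 0], "dry": [0, 0, 0, 0, 0], "drz": [0, 0, 0, 0, 0]}'
python3 -c "
from h import *
d=snap('scene','scene4');o,e,T=st();print(e,o['width'],o['grasp_force'],o['ft_force'],o['qpos'])"
```

```text
t: 6.3
ee_pos: [447.4, 236.2, 42.1]
orientation: [1.57, 2.721, 0.001]
ft_force: [-0.4, 0.9, 0.3]
width: 30.3
grasp_force: 0.0
t: 6.72
ee_pos: [447.3, 236.1, 41.9]
orientation: [-1.57, -2.721, 0.0]
ft_force: [-0.1, -0.9, 1.3]
width: 17.7
grasp_force: 30.0
[447.27255711 236.11893196  41.96425579] 17.53058159225072 29.992476403713226 [0.08814956 0.11088382 2.10752467] [ 4.62192207e-01  5.24919217e-01  1.98580979e+00  3.88424818e-06
  6.30845022e-01 -6.18168992e-02]
```

Gripped at 17.7 mm width and 30 N. I'll lift and carry it in front of the post.

```bash
python3 jog.py '{"x": [0, 0, 0, 0, 0], "y": [0, 0, 0, 0, 0], "z": [-30, -40, -40, -40, -40], "drx": [0, 0, 0, 0, 0], "dry": [0, 0, 0, 0, 0], "drz": [0, 0, 0, 0, 0]}'
python3 jog.py '{"x": [-31, -31, -31, -31], "y": [-22, -22, -22, -22], "z": [-4, -4, -4, -4], "drx": [0, 0, 0, 0], "dry": [0, 0, 0, 0], "drz": [0, 0, 0, 0]}'
python3 jog.py '{"x": [-31, -31, -31, -31, 0], "y": [-22, -22, -22, -22, 0], "z": [-4, -4, -4, -4, 0], "drx": [0, 0, 0, 0, 0], "dry": [0, 0, 0, 0, 0], "drz": [0, 0, 0, 0, 0]}'
cat >> geo.py <<'E'
def tool(al):
    a=np.radians(al);Y=np.cos(a)*ex+np.sin(a)*ey;return Ro.from_matrix(np.c_[np.cross(Y,-n),Y,-n])
E
python3 - <<'E'
from geo import *
d=snap('top','top4');o,e,T_=st();print(np.round(o['qpos'],3),e,o['grasp_force'])
R=tool(-20);to(seat+(42+60)*n,R)
E
```

```text
t: 7.18
ee_pos: [446.6, 235.8, 233.5]
orientation: [-1.57, -2.721, 0.001]
ft_force: [1.3, 0.3, -2.1]
width: 17.9
grasp_force: 30.0
t: 7.52
ee_pos: [432.3, 83.5, 248.1]
orientation: [1.568, 2.722, 0.0]
ft_force: [0.1, -0.1, -1.1]
width: 18.1
grasp_force: 30.0
t: 7.93
ee_pos: [418.5, -71.9, 264.5]
orientation: [1.576, 2.715, -0.002]
ft_force: [0.1, 0.8, -2.1]
width: 17.8
grasp_force: 30.0
[-0.192  0.049  1.995 -0.     1.096 -0.711] [418.54613378 -69.54666165 264.09844829] 29.988954663276672
tool d [-76.7  47.6  51.2] rot [-0.535 -0.171  1.285]
```

```bash
python3 jog.py '{"x": [0, 0, 0, 0], "y": [0, 0, 0, 0], "z": [0, 0, 0, 0], "drx": [-0.0446, -0.0446, -0.0446, -0.0446], "dry": [-0.0143, -0.0143, -0.0143, -0.0143], "drz": [0.107, 0.107, 0.107, 0.107]}'
python3 jog.py '{"x": [0, 0, 0, 0], "y": [0, 0, 0, 0], "z": [0, 0, 0, 0], "drx": [-0.0446, -0.0446, -0.0446, -0.0446], "dry": [-0.0143, -0.0143, -0.0143, -0.0143], "drz": [0.107, 0.107, 0.107, 0.107]}'
python3 jog.py '{"x": [0, 0, 0, 0, 0], "y": [0, 0, 0, 0, 0], "z": [0, 0, 0, 0, 0], "drx": [-0.0446, -0.0446, -0.0446, -0.0446, 0], "dry": [-0.0143, -0.0143, -0.0143, -0.0143, 0], "drz": [0.107, 0.107, 0.107, 0.107, 0]}'
python3 - <<'E'
from geo import *
o,e,T_=st();print(np.round(o['qpos'],3),e,o['grasp_force'])
R=tool(-20);to(seat+(42+60)*n,R)
E
```

```text
t: 8.32
ee_pos: [418.7, -65.8, 263.5]
orientation: [2.022, 2.213, 0.19]
ft_force: [-0.0, 0.3, -1.9]
width: 17.6
grasp_force: 30.0
t: 8.65
ee_pos: [418.5, -65.7, 263.5]
orientation: [2.334, 1.639, 0.355]
ft_force: [-0.2, -1.2, -1.6]
width: 17.8
grasp_force: 30.0
t: 9.07
ee_pos: [417.3, -65.5, 262.4]
orientation: [2.496, 1.11, 0.467]
ft_force: [-0.1, 0.4, -2.6]
width: 17.8
grasp_force: 30.0
[-0.054 -0.164  2.298 -0.328  0.56   0.92 ] [417.27036976 -65.54382753 262.44069352] 29.992102682590485
tool d [ 8.2 58.1 87.9] rot [-0.027 -0.007  0.061]
```

```bash
python3 jog.py '{"x": [2, 2, 2, 2, 0], "y": [14.5, 14.5, 14.5, 14.5, 0], "z": [22, 22, 22, 22, 0], "drx": [-0.007, -0.007, -0.007, -0.006, 0], "dry": [-0.002, -0.002, -0.002, -0.001, 0], "drz": [0.015, 0.015, 0.015, 0.015, 0]}'
python3 jog.py '{"x": [0, 0, 0], "y": [0, 0, 0], "z": [0, 0, 0], "drx": [0, 0, 0], "dry": [0, 0, 0], "drz": [0, 0, 0]}'
python3 - <<'E'
from geo import *
o,e,T_=st();print(np.round(o['qpos'],3),e)
R=tool(-20);to(seat+(42+60)*n,R)
f=lambda fn,x,y,w,h,k:cv2.resize(cv2.cvtColor(snap(fn,fn+'5')['img'][y:y+h,x:x+w],cv2.COLOR_RGB2BGR),None,fx=k,fy=k,interpolation=cv2.INTER_CUBIC)
A=f('top',310,164,80,80,5);B=f('scene',272,90,80,110,5)
im=np.zeros((550,800,3),np.uint8);im[:400,:400]=A;im[:,400:]=B;cv2.imwrite('pics/g5.png',im)
s5=load('scene5')
h0=e+T_.apply([0,0,42])
for nm,X in(('tcp',e),('hubbot',h0),('x+',e+T_.apply([60,0,-11])),('x-',e+T_.apply([-60,0,-11])),('x+',e+T_.apply([60,0,-11]))):print(nm,((proj(s5,X)-[272,90])*5+[400,0]).round(),((proj(load('top5'),X)-[310,164])*5).round())
E
```

```text
t: 9.48
ee_pos: [500.9, -116.7, 212.9]
orientation: [2.509, 1.029, 0.483]
ft_force: [-0.4, 1.1, -1.6]
width: 17.7
grasp_force: 30.0
t: 9.73
ee_pos: [498.1, -115.5, 215.2]
orientation: [2.508, 1.026, 0.486]
ft_force: [0.3, -0.8, -1.2]
width: 17.8
grasp_force: 30.0
[-0.162  0.083  2.218 -0.413  0.363  0.984] [ 498.13117092 -115.46232854  215.15851713]
tool d [ 1.6 -3.   1.2] rot [ 0.001 -0.     0.005]
tcp [652. 213.] [205. 306.]
hubbot [625. 263.] [208. 272.]
x+ [568. 192.] [126. 235.]
x- [747. 207.] [281. 394.]
x+ [568. 192.] [126. 235.]
```

View pics/g5.png

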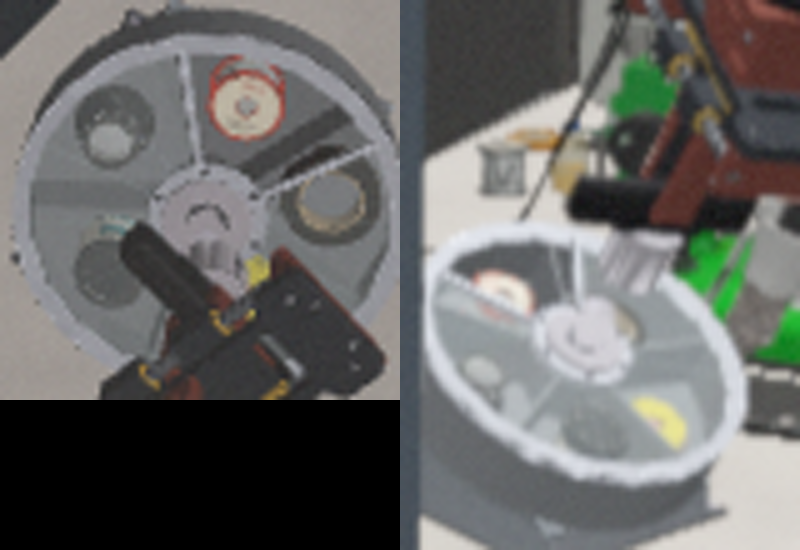

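The carried handle matches the prediction within about 1 px in both views: bar end (572,198) against (568,192) in the scene crop, and (130,240) against (126,235) in the top crop. I'll approach along the axis and feel for contact.

```bash
python3 jog.py '{"x": [1.6, 0, 0, 0], "y": [-3, 0, 0, 0], "z": [9, 9, 6, 0], "drx": [0, 0, 0, 0], "dry": [0, 0, 0, 0], "drz": [0.005, 0, 0, 0]}'
python3 jog.py '{"x": [0, 0, 0], "y": [0, 0, 0], "z": [2, 2, 0], "drx": [0, 0, 0], "dry": [0, 0, 0], "drz": [0, 0, 0]}'
cat > rep.py <<'E'
from geo import *
o,e,T_=st();v=e+T_.apply([0,0,42])-seat
print('h,x,y',np.round([v@n,v@ex,v@ey],1),'F n,x,y',np.round([np.dot(o['ft_force'],k) for k in(n,ex,ey)],1),'Mn',np.round(np.dot(o['moment'],n),2),'w',round(o['width'],1))
y=T_.as_matrix()[:,1];print('al',np.degrees(np.arctan2(y@ey,y@ex)).round(1),'tilt',np.degrees(np.arccos(-T_.as_matrix()[:,2]@n)).round(2),'q6',o['qpos'][5].round(2),'t',o['t'])
E
python3 rep.py
python3 jog.py '{"x": [0, 0, 0], "y": [0, 0, 0], "z": [2, 2, 0], "drx": [0, 0, 0], "dry": [0, 0, 0], "drz": [0, 0, 0]}'; python3 rep.py
```

```text
t: 10.17
ee_pos: [508.7, -118.1, 192.1]
orientation: [2.513, 1.019, 0.486]
ft_force: [0.2, -0.2, -2.0]
width: 17.9
grasp_force: 30.0
t: 10.42
ee_pos: [510.7, -119.1, 189.4]
orientation: [2.512, 1.018, 0.488]
ft_force: [0.9, -0.2, -1.6]
width: 17.9
grasp_force: 30.0
h,x,y [32.5  0.6 -0.3] F n,x,y [-1.8 -0.1  0.2] Mn 0.03 w 17.9
al -20.1 tilt 0.08 q6 1.08 t 10.4167
t: 10.67
ee_pos: [512.4, -119.9, 186.8]
orientation: [2.511, 1.018, 0.489]
ft_force: [-8.8, 4.1, 12.6]
width: 17.9
grasp_force: 30.0
h,x,y [29.2  0.9 -0.3] F n,x,y [15.8 -2.1 -0.2] Mn -0.05 w 17.9
al -20.1 tilt 0.13 q6 1.09 t 10.6667
```

```bash
python3 jog.py '{"x": [0, 0, 0], "y": [0, 0, 0], "z": [0, 0, 0], "drx": [0, 0, 0], "dry": [0, 0, 0], "drz": [0.06, 0.06, 0]}'|grep ft; python3 rep.py
python3 jog.py '{"x": [0, 0, 0, 0], "y": [0, 0, 0, 0], "z": [0, 0, 0, 0], "drx": [0, 0, 0, 0], "dry": [0, 0, 0, 0], "drz": [-0.08, -0.08, -0.08, 0]}'|grep ft; python3 rep.py
python3 jog.py '{"x": [0, 0, 0], "y": [0, 0, 0], "z": [0, 0, 0], "drx": [0, 0, 0], "dry": [0, 0, 0], "drz": [-0.08, -0.08, 0]}'|grep ft; python3 rep.py
```

```text
ft_force: [-10.8, 5.7, 13.3]
h,x,y [29.4  0.4 -0.1] F n,x,y [17.6 -3.9  0.4] Mn 0.0 w 17.9
al -27.1 tilt 0.1 q6 1.22 t 10.9167
ft_force: [-5.8, 1.9, 10.1]
h,x,y [29.4  2.2 -0. ] F n,x,y [11.8 -0.2 -0.8] Mn -0.04 w 17.7
al -13.0 tilt 0.24 q6 0.97 t 11.25
ft_force: [-4.0, 0.1, 9.5]
h,x,y [29.4  3.2  0.3] F n,x,y [10.   1.6 -1.6] Mn -0.03 w 17.9
al -3.8 tilt 0.32 q6 0.81 t 11.5
```

Contact came at h ≈ 29–30, as expected, but turning brought no drop. The g5 picture suggests the hub sits a few mm off towards -tool x, so I'll feel sideways.

```bash
python3 jog.py '{"x": [0, 0, -1, 0], "y": [0, -1.5, -1.5, 0], "z": [0, 0, 0, 0], "drx": [0, 0, 0, 0], "dry": [0, 0, 0, 0], "drz": [0.1, 0.1, 0.08, 0]}'|grep ft; python3 rep.py
for i in 1 2 3; do python3 jog.py '{"x": [1.5, 0], "y": [0, 0], "z": [0.3, 0], "drx": [0, 0], "dry": [0, 0], "drz": [0, 0]}'|grep ft; python3 rep.py; done
```

```text
ft_force: [-4.6, 0.1, 11.8]
h,x,y [29.5  0.1  0.2] F n,x,y [12.3  2.3 -1.9] Mn -0.01 w 17.9
al -20.3 tilt 0.36 q6 1.11 t 11.8333
ft_force: [-6.8, -2.0, 13.8]
h,x,y [29.2  0.   0.9] F n,x,y [14.6  2.4 -4.7] Mn -0.09 w 17.7
al -20.1 tilt 0.27 q6 1.11 t 12.0
ft_force: [-10.6, -3.7, 17.3]
h,x,y [29.   0.   1.7] F n,x,y [19.   1.8 -8. ] Mn -0.06 w 17.7
al -20.1 tilt 0.23 q6 1.12 t 12.1667
ft_force: [-12.5, -2.1, 18.6]
h,x,y [28.8  0.2  2.9] F n,x,y [21.3  0.4 -7.3] Mn -0.02 w 17.9
al -20.1 tilt 0.21 q6 1.12 t 12.3333
```

Run:
```python
from geo import *
f=lambda fn,x,y,w,h,k:cv2.resize(cv2.cvtColor(snap(fn,fn+'6')['img'][y:y+h,x:x+w],cv2.COLOR_RGB2BGR),None,fx=k,fy=k,interpolation=cv2.INTER_CUBIC)
A=f('top',330,185,40,50,10);B=f('scene',290,125,40,50,10)
cv2.imwrite('pics/g6.png',np.hstack([A,B]))
o,e,T_=st();h0=e+T_.apply([0,0,42])
pt=lambda X:((proj(load('top6'),X)-[330,185])*10).round().tolist()
ps=lambda X:((proj(load('scene6'),X)-[290,125])*10+[400,0]).round().tolist()
for nm,X in(('hub bottom',h0),('hubtop',h0+38*n),('sp top',seat+30*n),('seat',seat),('barx+',h0+68*n+T_.apply([60,0,0]))):print(nm,pt(X),ps(X))
for nm,k in(('ex',ex),('ey',ey),('n',n)):print(nm,'10mm:',np.subtract(pt(h0+10*k),pt(h0)),np.subtract(ps(h0+10*k),ps(h0)))
```

```text
hub bottom [199.0, 283.0] [622.0, 259.0]
hubtop [194.0, 341.0] [668.0, 171.0]
sp top [208.0, 290.0] [631.0, 255.0]
seat [212.0, 247.0] [596.0, 322.0]
barx+ [36.0, 229.0] [524.0, 85.0]
ex 10mm: [ 18. -28.] [-18. -22.]
ey 10mm: [-32. -16.] [-24.   6.]
n 10mm: [-1. 15.] [ 12. -23.]
```

View pics/g6.png

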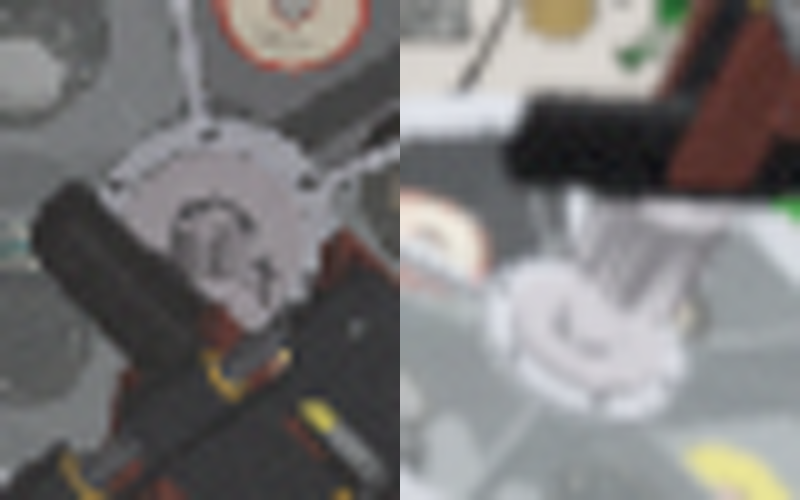

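Top view: the spindle base chevron is at (175–250, 200–245). Scene view: the hub's bottom is near (632,266), against a reckoned (622,259), so the hub really sits about 3 mm towards -x. I'll feel towards +tool y.

```bash
for i in 1 2 3; do python3 jog.py '{"x": [-0.3, 0], "y": [1.2, 0], "z": [0, 0], "drx": [0, 0], "dry": [0, 0], "drz": [0, 0]}'>/dev/null; python3 rep.py|head -1; done
python3 jog.py '{"x": [-1, 0], "y": [0, 0], "z": [0, 0], "drx": [0, 0], "dry": [0, 0], "drz": [0, 0]}'>/dev/null; python3 rep.py|head -1
python3 jog.py '{"x": [-1, 0], "y": [0, 0], "z": [0, 0], "drx": [0, 0], "dry": [0, 0], "drz": [0, 0]}'>/dev/null; python3 rep.py
```

```text
h,x,y [28.8  0.4  2.3] F n,x,y [22.9 -1.2 -4.9] Mn -0.05 w 17.9
h,x,y [28.8  0.8  1.8] F n,x,y [23.9 -3.  -1.6] Mn -0.01 w 17.2
h,x,y [28.7  1.3  1.3] F n,x,y [23.9 -6.  -0.4] Mn 0.07 w 17.8
h,x,y [28.7  1.3  0.8] F n,x,y [22.3 -4.7  1.8] Mn 0.05 w 18.0
h,x,y [28.7  1.3  0.1] F n,x,y [21.2 -3.9  3.5] Mn 0.03 w 17.8
al -20.1 tilt 0.14 q6 1.09 t 13.2667
```

```bash
python3 jog.py '{"x": [0.4, 0, 0], "y": [1.2, 0.5, 0], "z": [-0.7, 0, 0], "drx": [0, 0, 0], "dry": [0, 0, 0], "drz": [0, 0, 0]}'>/dev/null; python3 rep.py|head -1
for i in 1 2 3 ; do python3 jog.py '{"x": [0, 0, 0], "y": [0, 0, 0], "z": [0, 0, 0], "drx": [0, 0, 0], "dry": [0, 0, 0], "drz": [0.05, 0.05, 0]}'>/dev/null; python3 rep.py; done
```

```text
h,x,y [29.1  2.3 -0.3] F n,x,y [15.5 -5.5  2.6] Mn 0.02 w 17.8
h,x,y [29.1  1.9 -0.3] F n,x,y [17.2 -5.5  2. ] Mn 0.09 w 17.7
al -26.0 tilt 0.04 q6 1.18 t 13.7667
h,x,y [28.9  3.6  0.1] F n,x,y [ 2.  -1.3  2.9] Mn 0.0 w 17.9
al -31.7 tilt 0.16 q6 1.28 t 14.0167
h,x,y [28.6  3.7  0.1] F n,x,y [ 1.  -0.8  2.3] Mn -0.0 w 17.7
al -37.3 tilt 0.15 q6 1.38 t 14.2667
```

```bash
for i in 1 2 3 4 5 6; do python3 jog.py '{"x": [0, 0, 0], "y": [0, 0, 0], "z": [0, 0, 0], "drx": [0, 0, 0], "dry": [0, 0, 0], "drz": [-0.06, -0.06, 0]}'>/dev/null; python3 rep.py; done
```

```text
h,x,y [28.6  4.2  0.1] F n,x,y [ 1.9 -0.1  3.1] Mn -0.03 w 17.7
al -30.2 tilt 0.19 q6 1.26 t 14.5167
h,x,y [28.6  4.4  0.3] F n,x,y [2.6 1.5 5. ] Mn -0.13 w 17.9
al -23.4 tilt 0.21 q6 1.14 t 14.7667
h,x,y [28.6  4.5  0.3] F n,x,y [3.3 0.7 5.5] Mn -0.1 w 17.6
al -16.7 tilt 0.22 q6 1.02 t 15.0167
h,x,y [28.6  4.3  0.2] F n,x,y [3.4 1.9 5.3] Mn -0.13 w 17.6
al -9.8 tilt 0.19 q6 0.9 t 15.2667
h,x,y [28.6  4.2  0.1] F n,x,y [3.4 3.  4.9] Mn -0.04 w 17.5
al -3.0 tilt 0.18 q6 0.78 t 15.5167
h,x,y [28.6  4.2  0.1] F n,x,y [3.2 2.9 5.3] Mn -0.07 w 18.0
al 3.9 tilt 0.19 q6 0.66 t 15.7667
```

The normal force dropped at α ≈ -32° with x ≈ 3.6, so the bore has caught the spindle, and it now turns along with a small moment. Pressing on.

```bash
for i in 1 2 3; do python3 jog.py '{"x": [0.3, 0, 0], "y": [0.2, 0, 0], "z": [1.5, 1, 0], "drx": [0, 0, 0], "dry": [0, 0, 0], "drz": [0, 0, 0]}'>/dev/null; python3 rep.py|head -1; done
```

```text
h,x,y [27.   4.4 -0.3] F n,x,y [26.9  0.6  1. ] Mn -0.02 w 18.0
h,x,y [25.1  4.5 -0.6] F n,x,y [37.6  0.9 -2.6] Mn -0.08 w 17.8
h,x,y [22.8  4.4 -0.7] F n,x,y [43.4 -0.6 -4.4] Mn 0.01 w 17.6
```

```bash
python3 jog.py '{"x": [0, 0], "y": [0, 0], "z": [-2.5, 0], "drx": [0, 0], "dry": [0, 0], "drz": [0, 0]}'>/dev/null; python3 rep.py|head -1
for i in 1 2 3 4 5; do python3 jog.py '{"x": [0, 0, 0], "y": [0, 0, 0], "z": [0, 0, 0], "drx": [0, 0, 0], "dry": [0, 0, 0], "drz": [0.06, 0.06, 0]}'>/dev/null; python3 rep.py; done
```

```text
h,x,y [24.   2.9 -0.5] F n,x,y [ 7.8  0.7 -0.5] Mn -0.04 w 17.9
h,x,y [23.1  2.6 -0. ] F n,x,y [-1.7  0.4  0.8] Mn 0.0 w 17.6
al -3.2 tilt 0.09 q6 0.8 t 16.9333
h,x,y [22.9  2.2 -0.2] F n,x,y [-0.5 -0.7 -0.2] Mn -0.04 w 18.0
al -9.9 tilt 0.14 q6 0.92 t 17.1833
h,x,y [23.   2.6  0.2] F n,x,y [-2.1 -1.6  1.6] Mn -0.02 w 18.0
al -16.7 tilt 0.08 q6 1.04 t 17.4333
h,x,y [23.1  2.5  0.3] F n,x,y [-1.1 -2.7  2. ] Mn 0.08 w 18.1
al -23.5 tilt 0.07 q6 1.16 t 17.6833
h,x,y [23.1  2.4  0.3] F n,x,y [-3.  -3.1  3.3] Mn 0.02 w 17.4
al -30.3 tilt 0.08 q6 1.28 t 17.9333
```

```bash
for i in 1 2 3; do python3 jog.py '{"x": [0, 0, 0], "y": [0, 0, 0], "z": [1, 1, 0], "drx": [0, 0, 0], "dry": [0, 0, 0], "drz": [0, 0, 0]}'>/dev/null; python3 rep.py|head -1; done
```

```text
h,x,y [21.2  2.5  0.3] F n,x,y [ 0.3 -5.4  3.4] Mn 0.07 w 17.8
h,x,y [19.3  2.5  0.4] F n,x,y [ 1.6 -5.6  3.5] Mn 0.06 w 17.9
h,x,y [17.3  2.5  0.4] F n,x,y [ 1.7 -5.2  2.7] Mn 0.04 w 17.9
```

It slides in freely.

```bash
for i in 1 2 3; do python3 jog.py '{"x": [0, 0, 0], "y": [-0.3, 0, 0], "z": [2, 2, 0], "drx": [0, 0, 0], "dry": [0, 0, 0], "drz": [0, 0, 0]}'>/dev/null; python3 rep.py|head -1; done
for i in 1 2 3; do python3 jog.py '{"x": [0, 0, 0], "y": [0, 0, 0], "z": [1, 1, 0], "drx": [0, 0, 0], "dry": [0, 0, 0], "drz": [0, 0, 0]}'>/dev/null; python3 rep.py|head -1; done
```

```text
h,x,y [13.2  2.5  0.6] F n,x,y [ 0.1 -3.7  4.3] Mn 0.06 w 17.8
h,x,y [9.2 2.6 0.8] F n,x,y [ 0.3 -4.4  3.2] Mn 0.08 w 18.0
h,x,y [5.2 2.7 1. ] F n,x,y [-0.2 -3.6  2.7] Mn 0.1 w 17.9
h,x,y [3.4 2.8 1. ] F n,x,y [ 1.4 -3.4  3.5] Mn -0.02 w 17.7
h,x,y [1.4 2.8 1. ] F n,x,y [ 2.3 -4.5  2.6] Mn 0.05 w 17.2
h,x,y [-0.6  2.9  1.1] F n,x,y [ 2.1 -3.2  3.1] Mn 0.1 w 18.0
```

```bash
for i in 1 2 3 4 5; do python3 jog.py '{"x": [0, 0, 0], "y": [0, 0, 0], "z": [1, 1, 0], "drx": [0, 0, 0], "dry": [0, 0, 0], "drz": [0, 0, 0]}'>/dev/null; python3 rep.py|head -1; done
```

```text
h,x,y [-2.3  3.   1.2] F n,x,y [ 7.7 -4.6  4.7] Mn 0.07 w 18.0
h,x,y [-3.2  3.7  2. ] F n,x,y [30.3 -6.1  6.5] Mn 0.01 w 17.9
h,x,y [-4.7  4.1  2.6] F n,x,y [39.4 -7.3 10.8] Mn -0.03 w 18.0
h,x,y [-6.5  3.8  2.5] F n,x,y [44.3 -7.5  9. ] Mn 0.04 w 18.0
h,x,y [-8.4  3.5  2.1] F n,x,y [46.7 -7.5  7.3] Mn 0.02 w 17.7
```

Home: the force rose at h ≈ -2.5 and then only the grip slipped. I'll ease the pressure and turn anticlockwise, monitoring.

```bash
python3 jog.py '{"x": [0, 0], "y": [0, 0], "z": [-1.5, 0], "drx": [0, 0], "dry": [0, 0], "drz": [0, 0]}'>/dev/null; python3 rep.py
for i in 1 2; do python3 jog.py '{"x": [0, 0, 0, 0, 0], "y": [0, 0, 0, 0, 0], "z": [0, 0, 0, 0, 0], "drx": [0, 0, 0, 0, 0], "dry": [0, 0, 0, 0, 0], "drz": [-0.1, -0.1, -0.1, -0.1, 0]}'>/dev/null; python3 rep.py; done
```

```text
h,x,y [-8.2  3.2  1.6] F n,x,y [19.6 -4.8  4. ] Mn 0.04 w 17.7
al -30.3 tilt 0.16 q6 1.41 t 21.6
h,x,y [-8.2  3.6  1.4] F n,x,y [18.7 -3.8  2.7] Mn 0.15 w 17.6
al -7.1 tilt 0.19 q6 1.01 t 22.0167
h,x,y [-8.2  3.9  1.4] F n,x,y [16.1 -3.7  2.7] Mn 0.16 w 17.6
al 15.8 tilt 0.21 q6 0.61 t 22.4333
```

```bash
python3 jog.py '{"x": [0, 0, 0, 0, 0], "y": [0, 0, 0, 0, 0], "z": [-0.6, 0, 0, 0, 0], "drx": [0, 0, 0, 0, 0], "dry": [0, 0, 0, 0, 0], "drz": [-0.1, -0.1, -0.1, -0.1, 0]}'>/dev/null; python3 rep.py
for i in 1 2 3; do python3 jog.py '{"x": [0, 0, 0, 0], "y": [0, 0, 0, 0], "z": [0, 0, 0, 0], "drx": [0, 0, 0, 0], "dry": [0, 0, 0, 0], "drz": [-0.1, -0.1, -0.1, 0]}'>/dev/null; python3 rep.py; done
```

```text
h,x,y [-8.1  4.2  1.7] F n,x,y [ 4.8 -2.   3.6] Mn 0.06 w 17.9
al 38.8 tilt 0.22 q6 0.21 t 22.85
h,x,y [-8.1  3.9  2.2] F n,x,y [ 7.3 -3.8  6.8] Mn -0.0 w 18.3
al 56.0 tilt 0.24 q6 -0.09 t 23.1833
h,x,y [-8.1  3.9  2.5] F n,x,y [ 6.7 -4.3  8.3] Mn -0.06 w 18.0
al 73.1 tilt 0.26 q6 -0.39 t 23.5167
h,x,y [-8.1  4.   2.7] F n,x,y [ 7.9 -4.8  9.3] Mn -0.03 w 17.7
al 90.3 tilt 0.29 q6 -0.69 t 23.85
```

```bash
cat > lid.py <<'E'
from geo import *
import sys
def prof(d,r0=45,r1=96):
    g=cv2.cvtColor(d['img'],cv2.COLOR_RGB2GRAY).astype(np.float32)
    A=np.radians(np.arange(-180,180,1));rr=np.arange(r0,r1,2)
    P=np.array([[proj(d,c+r*(np.cos(a)*ex+np.sin(a)*ey)) for r in rr] for a in A]).astype(np.float32)
    I=cv2.remap(g,P[...,0],P[...,1],cv2.INTER_LINEAR)
    hp=I-(np.roll(I,7,0)+np.roll(I,-7,0))/2
    return np.median(hp,1)
def peaks(d,k=6):
    q=prof(d);i=[j for j in range(360) if q[j]==max(q[(j+np.arange(-4,5))%360])];i=sorted(i,key=lambda j:-q[j])[:k];return [(j-180,round(float(q[j]))) for j in i]
if __name__=='__main__':
    for v in('top','scene'):
        print(v,'start',peaks(load(v+'0')));print(v,'now',peaks(snap(v,v+sys.argv[1])))
E
python3 lid.py 7
```

```text
top start [(-32, 60), (37, 38), (20, 35), (5, 31), (-20, 17), (-75, 16)]
top now [(81, 40), (21, 36), (5, 24), (-106, 21), (51, 21), (-20, 19)]
scene start [(-33, 74), (15, 22), (31, 19), (-20, 16), (48, 14), (114, 13)]
scene now [(77, 37), (-24, 25), (8, 24), (-173, 15), (33, 15), (-42, 14)]
```

The opening's leading edge moved from about 35° to about 80°, so the lid stands near 45° and about 36° remain.

```bash
for i in 1 2; do python3 jog.py '{"x": [0, 0, 0, 0], "y": [0, 0, 0, 0], "z": [0, 0, 0, 0], "drx": [0, 0, 0, 0], "dry": [0, 0, 0, 0], "drz": [-0.1, -0.1, -0.1, 0]}'>/dev/null; python3 rep.py; done
python3 lid.py 8|grep now
```

```text
h,x,y [-8.1  3.9  2.9] F n,x,y [ 8.5 -4.8 10.5] Mn -0.06 w 17.9
al 107.5 tilt 0.3 q6 -0.99 t 24.2833
h,x,y [-8.1  3.7  2.9] F n,x,y [ 6.9 -4.8 10.2] Mn -0.06 w 17.9
al 124.7 tilt 0.28 q6 -1.29 t 24.6167
top now [(115, 47), (47, 44), (20, 25), (-114, 24), (5, 22), (-21, 20)]
scene now [(113, 59), (-101, 22), (39, 21), (87, 17), (-6, 14), (-174, 14)]
```

The edges give the lid at about 80°. I'll nudge 2° more, check, then release.

```bash
python3 jog.py '{"x": [0, 0, 0], "y": [0, 0, 0], "z": [0, 0, 0], "drx": [0, 0, 0], "dry": [0, 0, 0], "drz": [-0.035, 0, 0]}'>/dev/null; python3 rep.py
python3 lid.py 9|grep now
python3 jog.py '{"x": [0, 0, 0], "y": [0, 0, 0], "z": [-0.3, 0, 0], "drx": [0, 0, 0], "dry": [0, 0, 0], "drz": [0, 0, 0]}'>/dev/null; python3 rep.py
python3 jog.py '{"x": [0, 0, 0, 0, 0], "y": [0, 0, 0, 0, 0], "z": [0, 0, 0, 0, 0], "drx": [0, 0, 0, 0, 0], "dry": [0, 0, 0, 0, 0], "drz": [0, 0, 0, 0, 0]}' 50; python3 rep.py
```

```text
h,x,y [-8.1  3.7  2.8] F n,x,y [ 7.2 -4.9 10.1] Mn -0.12 w 18.0
al 126.4 tilt 0.28 q6 -1.32 t 24.9667
top now [(48, 54), (117, 46), (-114, 33), (20, 24), (5, 21), (-75, 19)]
scene now [(115, 50), (-101, 25), (41, 20), (87, 16), (-6, 15), (-174, 14)]
h,x,y [-8.1  3.7  2.9] F n,x,y [ 1.5 -4.1 11.1] Mn -0.19 w 18.0
al 126.4 tilt 0.27 q6 -1.33 t 25.3167
t: 25.73
ee_pos: [531.5, -128.0, 155.5]
orientation: [-0.244, 2.657, -0.371]
ft_force: [-0.1, -0.4, 0.4]
width: 47.4
grasp_force: 0.0
h,x,y [-8.2  3.2  0.7] F n,x,y [ 0.3  0.3 -0.4] Mn -0.01 w 47.4
al 126.3 tilt 0.1 q6 -1.32 t 25.7333
```

```bash
python3 jog.py '{"x": [0, 0, 0, 0, 0], "y": [0, 0, 0, 0, 0], "z": [-8, -15, -25, -30, -30], "drx": [0, 0, 0, 0, 0], "dry": [0, 0, 0, 0, 0], "drz": [0, 0, 0, 0, 0]}'|tail -3
python3 jog.py '{"x": [0, 0, 0, 0, 0], "y": [0, 0, 0, 0, 0], "z": [-30, -30, -30, -20, 0], "drx": [0, 0, 0, 0, 0], "dry": [0, 0, 0, 0, 0], "drz": [0, 0, 0, 0, 0]}'|tail -3
python3 lid.py 10|grep now
python3 - <<'E'
from geo import *
f=lambda fn,x,y:cv2.resize(cv2.cvtColor(load(fn)['img'][y:y+90,x:x+90],cv2.COLOR_RGB2BGR),None,fx=4.4,fy=4.4,interpolation=cv2.INTER_CUBIC)
cv2.imwrite('pics/fin.png',np.hstack([f('top10',305,160),f('scene10',268,120)]))
b=seat
for nm,X in(('bar top home',seat+68*n),('seat',seat)):print(nm,(proj(load('top10'),X)-[305,160])*4.4,(proj(load('scene10'),X)-[268,120])*4.4+[396,0])
E
```

```text
ft_force: [-0.1, -0.4, 0.6]
width: 49.9
grasp_force: 0.0
ft_force: [0.6, 0.5, 0.7]
width: 49.8
grasp_force: 0.0
top now [(48, 55), (117, 45), (-136, 33), (20, 24), (5, 22), (-161, 21)]
scene now [(115, 50), (-102, 25), (41, 20), (87, 16), (-6, 15), (15, 14)]
bar top home [199.04299019 263.00363308] [614.66855548  95.6295823 ]
seat [203.36711905 218.74489046] [579.05073555 163.64753639]
```

View pics/fin.png

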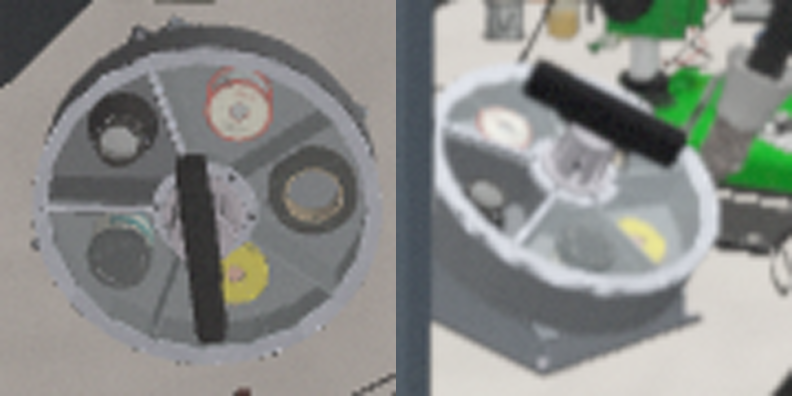

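The last picture shows the handle fitted. The bar's centre is at (605,113) in the scene crop, against (607,111) predicted for home. The opening's edges run to (150,75) and (48,210) in the top crop, with the loupe at (122,128) between them. Handing in.

```bash
python3 -c "
from workcell import ctrl
print(ctrl.close_job())"
```

```text
the job is handed in; nothing more can be done
None
```

The job is handed in at about 27 s of the 72 s allowed, with no verdict shown: by the cameras the handle sits home on the spindle to within about 2 mm, the lid's opening is centred over the loupe to within about 2°, and the gripper is clear.

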